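# Close up the punch chest

### The arm

A 6-joint arm with a two-finger parallel gripper is mounted at the origin on the work surface. World frame = base frame: x ahead of the robot, y to its left, z up, the work surface at z = 0. Lengths are in m, angles in rad, forces in N, time in s.
With the tool pointing down it reaches from about 0.35 to 1 m from the base axis. Payload 7.1 kg.
Tool frame: the origin (TCP) lies between the finger pads, 19 mm behind the fingertips; this is the grasp point; z points along the fingers, y is the line along which they close (so a half turn about z gives the same grasp; the last joint's range is limited). The gripper opens to 85 mm and grips with 20 to 120 N. Pads are 22 mm wide; open, the fingers measure 114 mm over their backs; the gripper's body (76 mm by 85 mm) begins 54 mm behind the grasp point. The pads swing forward as they close: fully open they stand 13 mm farther back than shut.
Start: joints at [1.103, 0.423, 1.63, -0, 1.089, -0.019], TCP at [0.271, 0.563, 0.25] pointing down, gripper open.
Joint ranges: [-3, 3], [-0.9, 2.11], [0.09, 2.58], [-1.31, 4.45], [0.11, 2.69], [-2.54, 2.54]. Speed limits (rad/s): [2.39, 2.39, 3.01, 3.14, 3.14, 3.14].

### API

Orientations are given as a rotation vector (axis times angle).
In Python, from rig import manip gives the robot as it stands. The module is installed in compiled form; this text tells all that it offers. Calls block until the motion is done:
- manip.move_to(position, orientation): joint-space move of the TCP to a pose.
- manip.servo_line(position, orientation=None, rate=0.15): straight line of the TCP; orientation=None keeps the orientation; rate is the mean speed in m/s.
- manip.set_joints(angles): joint-space move.
- manip.command_gripper(opening, f_grip=None): finger opening in m; f_grip is the grip in N (None keeps the last); returns when the fingers have stopped.
- manip.hold(seconds).
- manip.solve_ik(position, orientation): joint angles nearest the present ones, or None.
- manip.camera(name): name is "side" or "top"; returns a dict with "image" (384x512x3 uint8, red, green, blue), "fx", "fy", "cx", "cy" (pixels), "cam_to_world" (4x4, takes a point from camera to world coordinates). Camera axes: x right, y down, z forward; pixel columns grow to the right and rows downward; lengths in m; the calibration is good to about 2 mm. A picture is of the moment at which its call begins. There is no depth.
A pose or a line that the arm cannot do raises manip.IKError and nothing moves.
- manip.sign_off(): hands the job in; it is judged then, once.
Readings, each from a call of its own:
- manip.get_time(): time.
- manip.get_joint_positions(): joint angles.
- manip.get_joint_vel(): joint speeds.
- manip.get_tau(): joint torques, N m.
- manip.get_position(): TCP position.
- manip.get_ee_rot(): TCP orientation.
- manip.get_contact_force(): force on the tool from outside, world axes, zero at the start.
- manip.get_torque(): the same for the moment, N m.
- manip.get_width(): finger opening in m.
- manip.get_grip_force(): force on a finger pad.
Only numpy, scipy, OpenCV 4.12 (cv2) and the standard library are available. Lean on these libraries where they do the work, as an engineer would, in place of code of your own. Each camera call takes 0.05 s, during which the arm holds its last target. There are 200 camera calls.

### The job

Close up the chaser's steel punch chest: with the fingertips, push both open drawers fully home and push the raised lid down until it is fully shut. Do it gently, pinching and lifting nothing and letting nothing slam, and leave the things standing around the chest where they are.

Things in the scene. Friction and masses are not known exactly. Their poses are not given: they have to be found in the camera images.
- chest: Dark green steel bench chest, 170 mm deep (its x), 340 mm wide (its y); fixed. Origin: centre of its underside, on the bench. x points from the drawer front to the hinged back, y to the robot's left, z up. Front face at x = -85 mm; open rim 100 mm above the bench (116 mm with the lid shut). The drawers, side by side under a well of punches, and the lid belong to it.
- drawer_left (a joint): Opening of the left drawer (m): 0 is fully home, it grows as the drawer comes out along the chest's -x; opens to 0.11. Stiff runners: about 3 N moves it and it stays where it is left; stops dead at 0.
- drawer_right (a joint): The same for the right drawer.
- drawer_left_handle (a point): Foremost point, mid-length, of the left drawer's dark bow handle: an 8 mm bar 44 mm above the bench, straight for 56 mm along the chest's y, 35 mm proud of the light grey drawer front (158 mm wide, 14 to 60 mm above the bench). Moves with the drawer; when home it is at (-120, +84.5, 44) mm in the chest's frame. Push on bar or front.
- drawer_right_handle (a point): The same on the right drawer; when home it is at (-120, -84.5, 44) mm in the chest's frame.
- lid (a joint): Lid angle (rad): 0 is shut, grows as the front edge rises, pi/2 would be upright. It starts raised, leaning over the well towards the drawers. Stiff hinge: it stays at any angle and does not fall; about 2 to 6 N square on the outer face near the front edge moves it; stops dead at 0.
- lid_hinge (a point): Middle of the lid's hinge line, which runs along the chest's y at the back of the rim: (85, 0, 100) mm in the chest's frame; axes as the chest's. A black carrying handle, 110 mm long along the chest's y and centred, crosses the lid's outer face 70 mm from this line and stands 22 mm proud of it.
- lid_edge (a point): Middle of the front edge of the lid's flat green outer face (340 mm wide, 170 mm from hinge to this edge; the 90 mm nearest the edge are free). The face lies 16 mm outside the plane through the hinge line; it is uppermost when shut, and faces up and away from the drawers when raised. A 16 mm skirt runs along the inside of the edge.
- punch_pot: Loose aluminium pot, 72 mm across, full of steel punches up to 145 mm tall; origin under its centre. Stands to one side of the chest. Leave it alone.
- pitch_bowl: Loose round iron pitch bowl, 130 mm across, 83 mm tall, with a silvery piece of work in it; origin under its centre. Stands to the other side of the chest. Leave it alone.
- hammer: Loose hammer, 240 mm long, lying on the bench to the right of the chest and nearer the robot. Leave it alone.
- marker: Loose white marker pen with a blue cap, 130 mm long, lying on the bench to the left of the chest and nearer the robot. Leave it alone.

How it is judged:
At the end, for the whole second after the job is handed in: Both drawers are home (within 4 mm) and the lid is shut (within 0.035 rad, 6 mm at its front edge) and all three are at rest; pot, bowl, hammer and marker are within 20 mm of where they stood (value of joint each of drawer_left, drawer_right below 0.004 m and value of joint lid below 0.035 rad and velocity of joint each of drawer_left, drawer_right below 0.02 m/s and velocity of joint lid below 0.02 rad/s and distance of each of punch_pot, pitch_bowl, hammer, marker from where it was at the start of the episode below 0.02 m); the robot touches nothing.
It fails at once if a drawer is slammed (moves in faster than 0.45 m/s) or the lid is (falls faster than 3 rad/s) (velocity of joint any of drawer_left, drawer_right below -0.45 m/s or velocity of joint lid below -3 rad/s).
It fails at once if the pot, bowl, hammer or marker is knocked, shifted or lifted (more than 20 mm), or the pot or bowl tipped (more than 0.35 rad) (distance of any of punch_pot, pitch_bowl, hammer, marker from where it was at the start of the episode above 0.02 m or angle between any of punch_pot, pitch_bowl's own z axis and vertical above 0.35 rad).
It fails at once if a drawer handle is pinched (TCP over the bar itself, not in front of it, and over 30 N on it) ((contact force between the fingers and chest above 30 N and x of the grasp point in the frame of drawer_left_handle between -0.003 and 0.02 m and y of the grasp point in the frame of drawer_left_handle between -0.045 and 0.045 m and z of the grasp point in the frame of drawer_left_handle between -0.03 and 0.03 m) or (contact force between the fingers and chest above 30 N and x of the grasp point in the frame of drawer_right_handle between -0.003 and 0.02 m and y of the grasp point in the frame of drawer_right_handle between -0.045 and 0.045 m and z of the grasp point in the frame of drawer_right_handle between -0.03 and 0.03 m)).
It fails at once if the lid is pinched, by its edge or its carrying handle (TCP in line with the sheet or down beside the handle bar, and over 30 N on it) ((contact force between the fingers and chest above 30 N and x of the grasp point in the frame of lid_edge between -0.025 and 0.04 m and y of the grasp point in the frame of lid_edge between -0.2 and 0.2 m and z of the grasp point in the frame of lid_edge between -0.03 and 0.003 m) or (contact force between the fingers and chest above 30 N and x of the grasp point in the frame of lid_edge between 0.085 and 0.115 m and y of the grasp point in the frame of lid_edge between -0.065 and 0.065 m and z of the grasp point in the frame of lid_edge between 0 and 0.033 m)).
It fails at once if the lid is lifted higher than it can start (above 1.4 rad) or a drawer is pulled out farther (above 95 mm) (value of joint lid above 1.4 rad or value of joint any of drawer_left, drawer_right above 0.095 m).
It also fails if it takes over 54 s, if anything falls off the work surface, if the arm or the gripper's body presses on something with over 40 N, if the wrist force passes 120 N, or if a joint passes its speed limit or range.

## Working session

There is one attempt and no reset: what is moved stays moved. The work goes in short steps, each a Python script; the robot and the scene stay as the last script left them, time stands still between calls to the robot, and variables do not carry over. Pictures are saved under pics/ and viewed, at most 10 in all, crops included, and the job is handed in when it is done.

```bash
mkdir -p pics
python3 - <<'E'
from rig import manip
import cv2,numpy as np
for n in("top","side"):
    c=manip.camera(n); cv2.imwrite(f"pics/{n}0.png",c["image"][:,:,::-1])
    print(n,c["fx"],c["fy"],c["cx"],c["cy"]);print(np.round(c["cam_to_world"],4))
print(manip.get_time(),manip.get_ee_rot())
E
```

```text
top 420.50314266009667 420.50314266009667 249.70974476013583 192.43401810173677
[[-0.0049 -0.9923  0.124   0.4297]
 [-0.9996  0.0083  0.0266 -0.0421]
 [-0.0274 -0.1239 -0.9919  1.1589]
 [ 0.      0.      0.      1.    ]]
side 443.4379092273164 443.4379092273164 255.86240091984268 187.31931219843742
[[ 0.9932 -0.0862  0.0783  0.483 ]
 [-0.1155 -0.6402  0.7595 -0.9134]
 [-0.0153 -0.7633 -0.6458  0.8469]
 [ 0.      0.      0.      1.    ]]
0.1 [-6.99002005e-01 -3.06250404e+00  2.03746401e-03]
```

View pics/top0.png

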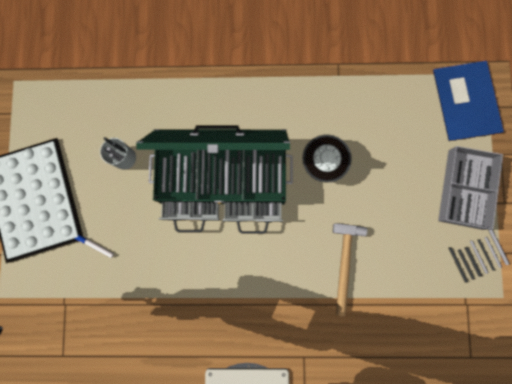

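View pics/side0.png

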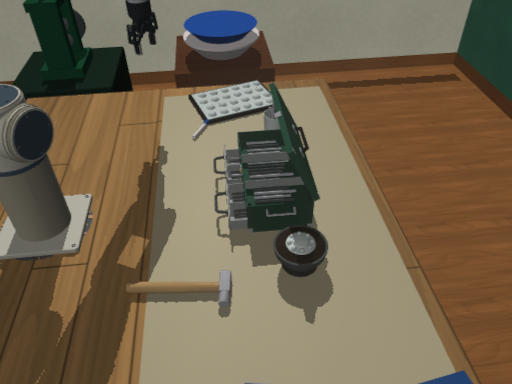

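The top view shows the chest at about (220,175), with both drawers open towards the robot (handles near (190,228) and (252,228)) and the lid near upright. The pot is at (118,152), the bowl at (327,158), the hammer at (347,265) and the marker at (97,246). I'll zoom in for pixel positions.

Run:
```python
import cv2
t=cv2.imread("pics/top0.png")[115:245,130:300]; cv2.imwrite("pics/t1.png",cv2.resize(t,None,fx=4.5,fy=4.5,interpolation=cv2.INTER_CUBIC))
t=cv2.imread("pics/side0.png")[80:235,205:325]; cv2.imwrite("pics/s1.png",cv2.resize(t,None,fx=3.8,fy=3.8,interpolation=cv2.INTER_CUBIC))
```

```text
(no output)
```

View pics/t1.png

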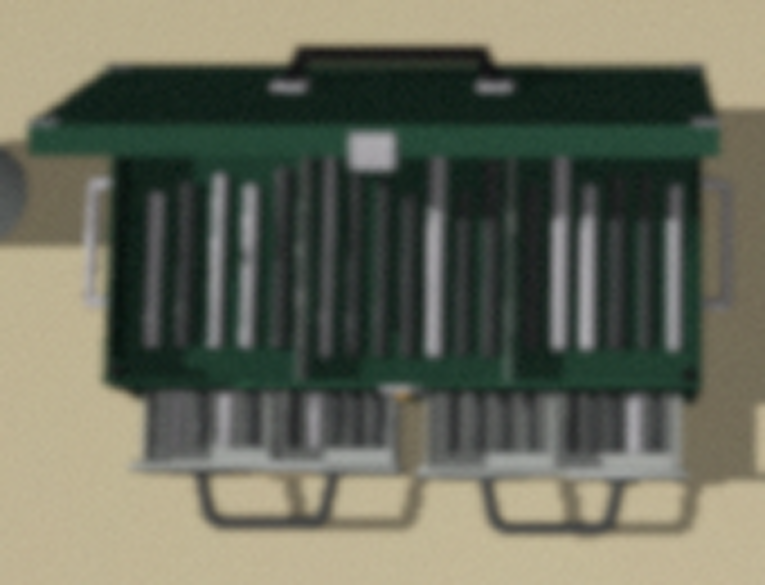

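View pics/s1.png

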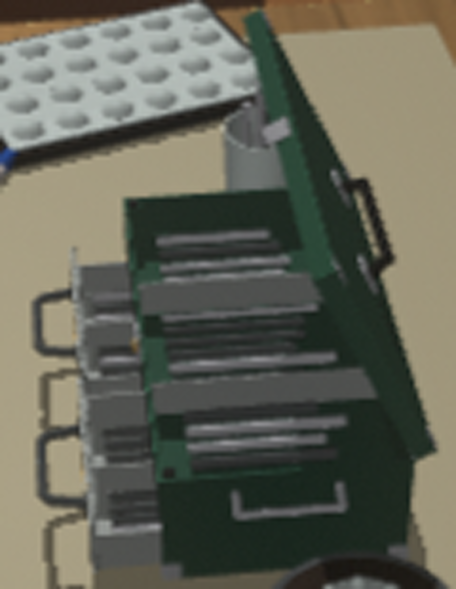

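In the zoomed top view, the handle bars' mid points are at about (267,522) and (553,527). The front rim corners are at (107,383) and (697,398), and the lid's outer edge runs (30,122)–(718,122). In the side zoom that edge runs (268,15)–(437,447). I'll turn these into positions next.

```bash
cat > h.py <<'E'
import numpy as np
from rig import manip
def ray(c,u,v):
    T=c["cam_to_world"]; d=T[:3,:3]@[(u-c["cx"])/c["fx"],(v-c["cy"])/c["fy"],1]
    return T[:3,3],d/np.linalg.norm(d)
def plane(c,u,v,z):
    o,d=ray(c,u,v); return o+d*(z-o[2])/d[2]
def tri(a,b):
    (o,d),(p,e)=a,b; s=np.linalg.lstsq(np.c_[d,-e],p-o,rcond=None)[0]
    A=o+s[0]*d;B=p+s[1]*e; return (A+B)/2,np.linalg.norm(A-B)
E
python3 - <<'E'
from h import *
np.set_printoptions(precision=4,suppress=True)
t=manip.camera("top");s=manip.camera("side")
T=lambda u,v:(130+(u+.5)/4.5-.5,115+(v+.5)/4.5-.5)
S=lambda u,v:(205+(u+.5)/3.8-.5,80+(v+.5)/3.8-.5)
for n,u,v,z in[("rimL",107,383,.1),("rimR",697,398,.1),("hL",267,524,.044),("hR",553,529,.044),("fL0",133,470,.06),("fL1",400,471,.06),("fR0",420,476,.06),("fR1",685,478,.06)]:print(n,plane(t,*T(u,v),z))
print("edgeL",tri(ray(t,*T(30,122)),ray(s,*S(268,15))))
print("edgeR",tri(ray(t,*T(718,122)),ray(s,*S(437,447))))
for n,u,v,z in[("rimR",155,480,.1),("rimL",125,200,.1)]:print("side",n,plane(s,*S(u,v),z))
for n,u,v,z in[("pot",118,152,.07),("bowl",327,158,.083),("marker",113,256,0.01)]:print(n,plane(t,u,v,z))
E
```

```text
rimL [0.5454 0.2321 0.1   ]
rimR [ 0.5343 -0.1014  0.1   ]
hL [0.4672 0.1496 0.044 ]
hR [ 0.4633 -0.019   0.044 ]
fL0 [0.4985 0.2259 0.06  ]
fL1 [0.4969 0.0695 0.06  ]
fR0 [0.4939 0.0579 0.06  ]
fR1 [ 0.4918 -0.096   0.06  ]
edgeL (array([0.6608, 0.234 , 0.2527]), np.float64(0.004111581529959163))
edgeR (array([ 0.7061, -0.1161,  0.1158]), np.float64(0.033967070044712576))
side rimR [ 0.5396 -0.1029  0.1   ]
side rimL [0.5481 0.2315 0.1   ]
pot [0.6774 0.3378 0.07  ]
bowl [ 0.6525 -0.2141  0.083 ]
marker [0.4017 0.3626 0.01  ]
```

The near-end lid corner in the side zoom is really at about (338,265), because the strip below it is the end skirt. I'll redo that point, then push the drawers.

```bash
cat >> h.py <<'E'
from scipy.spatial.transform import Rotation as Ro
def down(a=0): return Ro.from_rotvec([0,np.pi+a,0]).as_rotvec()
def push(ps,rots,lim,rate=.05):
    """follow points; stop on contact force change above lim"""
    f0=np.array(manip.get_contact_force()); log=[]
    for p,r in zip(ps,rots):
        manip.servo_line(p,r,rate=rate)
        f=np.array(manip.get_contact_force())-f0; log.append(np.r_[manip.get_position(),f])
        if np.linalg.norm(f)>lim: break
    return np.array(log)
E
python3 - <<'E'
from h import *
np.set_printoptions(precision=4,suppress=True)
t=manip.camera("top");s=manip.camera("side")
T=lambda u,v:(130+(u+.5)/4.5-.5,115+(v+.5)/4.5-.5)
S=lambda u,v:(205+(u+.5)/3.8-.5,80+(v+.5)/3.8-.5)
print("edgeR",tri(ray(t,*T(718,122)),ray(s,*S(338,265))))
manip.command_gripper(0.0,20)
manip.move_to([.40,.1496,.25],down())
manip.servo_line([.43,.1496,.052],rate=.2)
xs=np.r_[np.arange(.440,.482,.006),np.arange(.484,.512,.002)]
print(manip.get_time(),manip.get_width(),manip.get_contact_force())
l=push([[x,.1496,.052] for x in xs],[None]*99,14)
print(l,manip.get_time())
E
```

```text
edgeR (array([ 0.6533, -0.1046,  0.2617]), np.float64(0.001642501589190457))
3.8083 -0.000210716982339439 [-0.0288 -0.3962  0.0998]
[[  0.4408   0.1497   0.0526  -0.5416   0.9828   0.1295]
 [  0.4464   0.1496   0.0521   0.2294   0.9128  -1.0665]
 [  0.4524   0.1496   0.052   -0.5828   0.1501   0.0862]
 [  0.4582   0.1496   0.0519  -0.0503   0.2051  -0.0246]
 [  0.4646   0.1497   0.0521   0.0765   0.9279   0.1777]
 [  0.4707   0.1497   0.0521   0.2632  -0.6424   0.0601]
 [  0.4767   0.1497   0.0521  -0.5073   0.1132  -0.7328]
 [  0.4848   0.1497   0.0521  -1.0056  -0.0457   0.524 ]
 [  0.4862   0.1496   0.052   -1.0367   0.5384   0.519 ]
 [  0.488    0.1496   0.052   -1.536   -0.4512   0.1462]
 [  0.4901   0.1496   0.052   -1.5753  -0.2046  -0.173 ]
 [  0.4922   0.1496   0.052   -1.6204  -0.2457  -0.2692]
 [  0.4942   0.1495   0.052   -0.407   -0.0221  -0.3418]
 [  0.4963   0.1496   0.052   -1.3271  -0.3458  -1.1357]
 [  0.4983   0.1496   0.052   -1.0105  -0.2031  -1.3489]
 [  0.4988   0.1495   0.0519  -5.499    0.1069   3.5349]
 [  0.4989   0.1494   0.0517 -11.8288   1.4604   7.3789]] 8.3167
```

The left drawer met a firm stop, but the upward force component is odd, so I'll look.

Run:
```python
from h import *
import cv2
for n,(a,b,c,d) in {"top":(110,250,130,300),"side":(60,240,190,330)}.items():
    i=manip.camera(n)["image"][a:b,c:d,::-1]; cv2.imwrite(f"pics/{n}2.png",cv2.resize(i,(400,int(400*(b-a)/(d-c))),interpolation=cv2.INTER_CUBIC))
a,b=cv2.imread("pics/top2.png"),cv2.imread("pics/side2.png")
o=np.zeros((max(len(a),len(b)),800,3),np.uint8);o[:len(a),:400]=a;o[:len(b),400:]=b;cv2.imwrite("pics/c2.png",o)
```

```text
(no output)
```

View pics/c2.png

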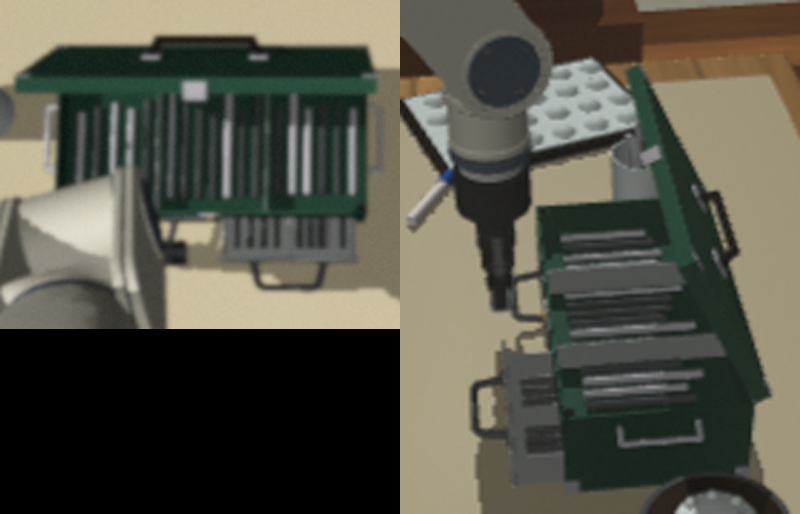

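The left drawer is home: its tray is gone, with only the bow handle standing proud at the fingertip. The right drawer is still open. I'll do that one now, then move to the lid.

Run:
```python
from h import *
np.set_printoptions(precision=4,suppress=True)
manip.servo_line([.43,.1496,.052],rate=.15)
manip.servo_line([.425,.1496,.10],rate=.15)
manip.servo_line([.425,-.019,.10],rate=.15)
manip.servo_line([.425,-.019,.052],rate=.15)
xs=np.r_[np.arange(.440,.485,.009),np.arange(.487,.512,.002)]
l=push([[x,-.019,.052] for x in xs],[None]*99,14)
print(l[-7:],manip.get_time())
manip.servo_line([.43,-.019,.052],rate=.15)
manip.servo_line([.43,.065,.42],rate=.3)
for a,p in((.6,[.74,.065,.42]),(.6,[.74,.065,.30])): print(manip.solve_ik(p,down(a)))
# lid: lid angle from edge point, hinge at home-handle x + .205
print(manip.get_time())
import cv2
ims=[cv2.resize(manip.camera(n)["image"][a:a+180,150:350,::-1],(400,360),interpolation=cv2.INTER_CUBIC) for n,a in(("top",100),("side",70))]
cv2.imwrite("pics/c3.png",np.hstack(ims))
```

```text
[[  0.4891  -0.019    0.052   -0.5342   0.8213  -0.5873]
 [  0.4909  -0.019    0.052   -1.3797   0.5262   0.069 ]
 [  0.4931  -0.019    0.052   -1.5064   0.4033   0.0431]
 [  0.4953  -0.019    0.052   -1.6573  -0.5054  -0.7275]
 [  0.4965  -0.019    0.0519  -5.1147  -0.6282   1.9952]
 [  0.4967  -0.0189   0.0517  -8.492   -0.6351   5.6565]
 [  0.4968  -0.0189   0.0515 -13.724   -0.5176  11.146 ]] 15.1667
[ 0.0589  0.822   0.6775  0.0425  2.2409 -1.4957]
[ 0.0589  0.8727  0.8315  0.0372  2.0363 -1.5054]
17.2
```

View pics/c3.png

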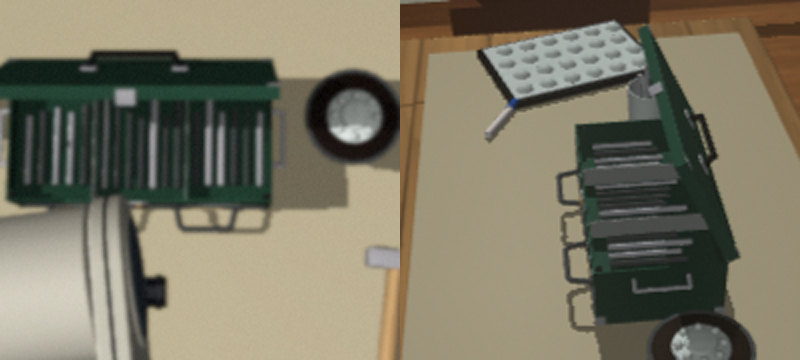

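Both drawers are home, with only the bow handles at about (158,210) and (205,220) in the left half of the picture, and the lid is untouched. The hinge is at x≈0.71 and the lid angle is about 1.15 rad. Next I'll push the lid from outside along its arc.

Run:
```python
from h import *
np.set_printoptions(precision=3,suppress=True)
def tcp(th,gap=0,r=.14):
    a=.55*max(th,0); n=np.array([np.sin(th),0,np.cos(th)])
    return np.array([.71,.065,.1])+r*np.array([-np.cos(th),0,np.sin(th)])+n*(.016+gap+.008*np.sin(th-a))+.019*np.array([np.sin(a),0,np.cos(a)]),down(a)
ths=np.r_[np.arange(1.2,.15,-.08),np.arange(.14,-.12,-.015)]
p=[tcp(t) for t in ths]
assert all(manip.solve_ik(*q) is not None for q in p)
manip.move_to([.76,.065,.42],down(.63))
manip.servo_line(*tcp(1.15,.04),rate=.15)
l=push([q[0] for q in p],[q[1] for q in p],20,.08)
print(np.c_[ths[:len(l)],l],manip.get_time())
import cv2
ims=[cv2.resize(manip.camera(n)["image"][a:a+180,150:350,::-1],(400,360),interpolation=cv2.INTER_CUBIC) for n,a in(("top",100),("side",70))]
cv2.imwrite("pics/c4.png",np.hstack(ims))
```

```text
[[  1.2     0.69    0.065   0.253  -0.372  -0.611  -0.461]
 [  1.12    0.678   0.065   0.251  -1.154  -0.985  -1.217]
 [  1.04    0.667   0.065   0.247   0.12   -0.513   0.147]
 [  0.96    0.655   0.065   0.242  -0.927  -1.363  -0.542]
 [  0.88    0.644   0.065   0.237  -1.531  -1.072  -1.259]
 [  0.8     0.634   0.065   0.231  -2.103  -0.464  -0.276]
 [  0.72    0.624   0.065   0.224  -1.059  -0.782  -1.585]
 [  0.64    0.615   0.065   0.216  -1.326  -1.459  -0.204]
 [  0.56    0.607   0.065   0.208  -1.05   -0.498  -0.305]
 [  0.48    0.599   0.065   0.199  -0.252  -1.07   -0.773]
 [  0.4     0.592   0.065   0.189  -0.822  -0.088  -0.54 ]
 [  0.32    0.586   0.065   0.179  -1.043  -0.278  -0.033]
 [  0.24    0.581   0.065   0.169  -0.727  -0.218  -1.96 ]
 [  0.16    0.576   0.065   0.158  -0.947   0.014  -0.414]
 [  0.14    0.576   0.065   0.155  -0.281  -0.445  -0.676]
 [  0.125   0.575   0.065   0.153   0.046  -0.728  -0.158]
 [  0.11    0.574   0.065   0.15   -0.081  -0.095  -0.474]
 [  0.095   0.573   0.065   0.148  -0.222  -0.067  -1.892]
 [  0.08    0.572   0.065   0.146  -1.397  -0.155  -1.38 ]
 [  0.065   0.572   0.065   0.144  -1.52   -0.936  -1.022]
 [  0.05    0.571   0.065   0.142   0.493  -1.56   -1.366]
 [  0.035   0.571   0.065   0.14   -0.332  -0.614  -0.754]
 [  0.02    0.57    0.065   0.138  -1.355  -0.819  -0.845]
 [  0.005   0.57    0.065   0.136  -0.986  -0.578  -1.621]
 [ -0.01    0.57    0.065   0.135  -4.543  -0.482  11.634]
 [ -0.025   0.57    0.065   0.135 -12.469  -1.723  31.559]] 27.2083
```

View pics/c4.png

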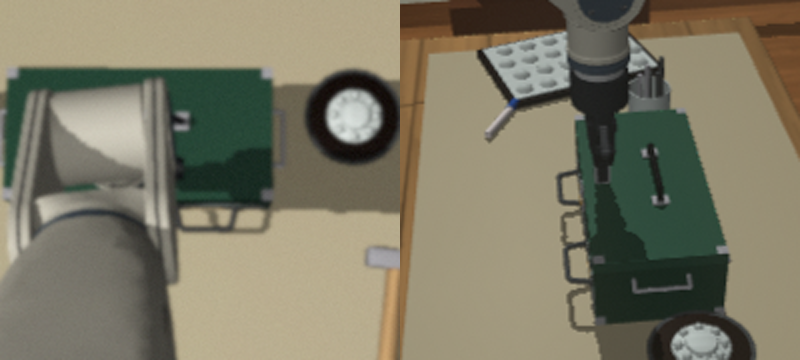

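The lid is flat and shut: the TCP stopped at z = 0.135, which is the 0.116 shut face plus the 19 mm tip. I'll retreat and check everything once more.

Run:
```python
from h import *
import cv2
manip.servo_line([.57,.065,.20],rate=.1)
manip.servo_line([.40,.065,.45],rate=.25)
manip.move_to([.271,.45,.35],down())
ims=[cv2.resize(manip.camera(n)["image"][a:a+200,90:380,::-1],(400,276),interpolation=cv2.INTER_CUBIC) for n,a in(("top",120),("side",80))]
cv2.imwrite("pics/c5.png",np.hstack(ims)); print(manip.get_time(),manip.get_contact_force())
```

```text
31.1417 [-0.23807073 -0.33155498 -0.07416466]
```

View pics/c5.png

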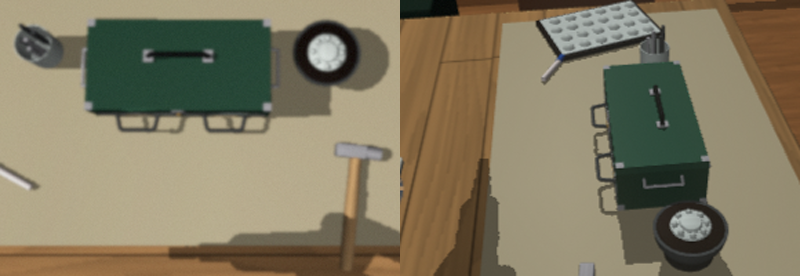

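The lid is flat, both drawer handles sit equally close to the front at about (137,122) and (237,122), and the pot, bowl, hammer and marker have not moved. I'm handing it in.

```bash
python3 -c "
from rig import manip
print(manip.sign_off())"
```

```text
the job is handed in; nothing more can be done
None
```

I pushed both drawers home and the lid shut, left the pot, bowl, hammer and marker where they stood, and handed the job in after about 31 s; the sign-off returned no verdict.

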